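# Change scrapers at the guarded grinder and hold the next one in the slot

### The job

The short-handled scraper in the grinder's guard slot is done and the long-handled one in the rack is next: swap them, using the small stand's empty slot to park one meanwhile, so that the short one ends standing fully seated in the rack's slot. Finish while still holding the long-handled scraper upright and still by its handle, its blade down through the guard slot, with the handle's underside one to three centimetres above the cover (not resting on it) and the blade not pressing on the slot's sides. Do not let go of it, and leave everything else on the table where it is.

Things in the scene. Friction and masses are not known exactly. Their poses are not given: they have to be found in the camera images.
- long_scraper: Long-handled scraper, 0.24 kg, starts upright in the rack's slot. Steel blade hangs 80 mm below the handle, 8 mm thick (local x), 32 wide (y), last 14 mm tapering to 2 x 26. Wooden handle 26 (x) by 46 (y), 85 high with a rounded top, flat to 72; its underside, wider than the slots, rests on them; pinch it across the 26. Origin: centre of the handle's underside; z up. A half turn is the same.
- short_scraper: Short-handled scraper, 0.22 kg, starts upright in the grinder's slot. Steel blade hangs 80 mm below the handle, 8 mm thick (local x), 32 wide (y), last 14 mm tapering to 2 x 26. Wooden handle 26 (x) by 46 (y), 60 high with a flat top; its underside, wider than the slots, rests on them; pinch it across the 26. Origin: centre of the handle's underside; z up. A half turn is the same.
- grinder: Bench grinder, fixed: grey guard box 170 (x) by 180 (y) mm, clear window in its front (-x), flat aluminium cover 10 mm thick, top 120 mm above the table; a grey motor 92 mm across sticks out to +x, 194 mm from the origin. Hollow below the slot, nothing the blade can touch. Origin: centre of the guard box's underside. Stands left or right of the stand.
- guard_slot (a point): Feed slot through the grinder's cover, 10 mm (x) by 34 mm (y): 2 mm more than the blade each way, so 1 mm on each side. 30 mm to the front (-x) of the box's middle, 120 mm above the table; straight through the 10 mm cover. Point: centre of the slot at the top face; local x across the slot, y along it, z up.
- rack: Wooden tool rack, fixed, on the other side of the stand from the grinder: 12 mm plywood plate 80 (x) by 180 (y) mm on two end boards, top 100 mm above the table, 8 mm base board. One slot and one round hole (with the punch). Origin: centre of its underside.
- rack_slot (a point): The rack's only slot, 14 mm (x) by 38 mm (y), through the 12 mm plate, 100 mm above the table. Point: centre of the slot at the top face; local x across the slot, y along it, z up.
- stand: Small wooden stand between rack and grinder, fixed, 80 (x) by 100 (y) mm, made like the rack, top 100 mm above the table, with one slot. Origin: centre of its underside.
- stand_slot (a point): The stand's slot, empty at the start, 14 mm (x) by 38 mm (y), through the 12 mm plate, 100 mm above the table. Point: centre of the slot at the top face; local x across the slot, y along it, z up.
- punch: Bystander: loose steel hand punch standing in the round hole of the rack, 85 mm from the rack's slot: dark round head 22 mm across and 45 mm high above the rack's top. Origin: underside of the head. Leave alone.
- bench_block: Bystander: loose flat square steel block, 65 x 65 x 18 mm, on the table in front of the stand. Origin: centre of its underside. Leave alone.
- glue_stick: Bystander: loose white upright glue stick, 29 mm across and 85 mm high, beyond the stand. Origin: centre of its underside. Leave alone.
- mandrel: Bystander: loose upright wooden cone (ring mandrel), 42 mm across the foot and 200 mm high, at the back. Origin: centre of its underside. Leave alone.
- hammer: Bystander: loose hammer lying at the left of the table, 260 mm long, 26 mm high. Origin: middle of its underside. Leave alone.
- jar: Bystander: loose glass jar with steel lid at the left of the table, 60 mm across and 70 mm high. Origin: centre of its underside. Leave alone.
- slate_block: Bystander: loose black rubber block, 90 x 120 x 22 mm, at the right of the table. Origin: centre of its underside. Leave alone.

How it is judged:
By the outcome, as a careful person would: the job done as asked, in the order asked, and still so for the second after the job is handed in, while the arm keeps its last pose, push and grip.
It also fails if it takes over 72 s, if anything falls off the work surface, if the arm or the gripper's body presses on something with over 40 N, if the wrist force passes 120 N, or if a joint passes its speed limit or range.

### The arm

A 6-joint arm with a two-finger parallel gripper is mounted at the origin on the work surface. World frame = base frame: x ahead of the robot, y to its left, z up, the work surface at z = 0. Lengths are in m, angles in rad, forces in N, time in s.
With the tool pointing down it reaches from about 0.3 to 0.775 m from the base axis. Payload 14.6 kg.
Tool frame: the origin (TCP) lies on the mounting face of the last link; the fingertips stand 199 mm ahead of it and the grasp point (between the pads) lies 180 mm ahead of it; z points along the fingers, y is the line along which they close (so a half turn about z gives the same grasp; the last joint's range is limited). The gripper opens to 94 mm and grips with 3 to 60 N. Pads are 16 mm wide; open, the fingers measure 119 mm over their backs; the gripper's body (75 mm by 177 mm) begins 78 mm behind the grasp point.
Start: joints at [1.053, 0.3, 1.521, -0, 1.321, -0.067], TCP at [0.24, 0.495, 0.405] pointing down, gripper open.
Joint ranges: [-3.03, 3.03], [-0.79, 2.21], [0.23, 2.52], [-1.04, 4.18], [0, 3.07], [-2.55, 2.55]. Speed limits (rad/s): [2.22, 2.22, 2.57, 3.14, 3.14, 3.14].

### API

Orientations are given as [roll, pitch, yaw] about the fixed x, y, z axes, in that order (R = Rz(yaw) Ry(pitch) Rx(roll)).
In Python, from station import telemetry, cams, workorder, finder gives the robot as it stands.
- The arm moves only by the tool jog_arm, never from a script. Its argument "rows" is a list of rows, each an object with "gripper": the finger opening in m, from 0 to 0.094; "slide": the shift along the tool's x, y, z in m, a list of three; "spin": the turn about the tool's z in rad. In form: [{"gripper": gripper, "slide": [tx, ty, tz], "spin": spin}, ...]. A call has 1 to 8 rows; each row is the pose to reach, as a shift and turn from the pose commanded when the call began, along the tool's axes at that moment; what a row does not reach only later rows make up. A row lasts 1/10 s, in which the tool goes at most 50 mm and 8.59 degrees, less where a joint would pass 70% of its speed; a pose out of reach is approached as far as the arm can. A call with a gripper value outside its range is refused whole. The fingers move at their own pace and stop on an object; "squeeze" is the grip in N (left out, the last holds). Time passes only in rows, so rows that repeat a pose let the fingers close. It gives the time, the measured TCP pose, the force, the opening and the grip force at its end, in the units of the state.
- telemetry.get_obs(): the state, without advancing time (a new reading comes with each control period).
- cams.camera(name): name is "scene" or "top" or "wrist"; returns (picture, depth): 420x560x3 uint8, red, green, blue; 420x560 float32, m along the optical axis (not along the pixel's ray), 0 where there is no reading.
- cams.camera_info(name): a dict with "camera_matrix" (3x3 intrinsics, pixels), "k1" (the pictures are not rectified: a ray, as slopes to the right and down, at radius r is drawn at 1 + k1 r^2 times it, then the intrinsics apply), "R" (3x3) and "t" (3): a world point X has camera coordinates R X + t; the wrist camera has in their place "tool_from_camera" (4x4, takes a point from camera to tool coordinates, whose origin is the TCP and whose axes are the flange's). Camera axes: x right, y down, z forward; pixel columns grow to the right and rows downward; lengths in m; the calibration is good to about 2 mm. A picture is of the moment at which its call begins: read the wrist's pose just before it. camera_info takes no time and is no camera call.
- workorder.hand_in(): hands the job in; it is judged then, once.
Trained networks look in the newest picture that a camera, given by its name, has taken for a name from the list of things; names that differ only in an ending like _2 or _b are one class to them, and where a whole thing is asked for, a point or a joint stands for the part that bears it (a point fixed in the world has none). Each returns a list of dicts, best first, with "confidence" (0 to 1); they miss things now and then, are a little off and sometimes report something else, mostly with a low value. They report only what shows in the picture. A call takes as long as a camera call.
- finder.find_in(target, camera): "point" ([x, y, z] in m, in world coordinates, good to about 4 mm: the middle of the surface that is visible of it).
- finder.masks_of(target, camera): "region" (420x560 bool, what is visible of it).
The state is a dict: "time_s": time; "qpos": joint angles; "joint_vel": joint speeds; "tau": joint torques, N m; "ee_pos": TCP position; "eef_rot": TCP orientation; "force": force on the tool from outside, world axes, zero at the start; "moment": the same for the moment, N m; "grip_width": finger opening in m; "grip_force": force on a finger pad.
Only numpy, scipy, OpenCV 4.12 (cv2) and the standard library are available. Lean on these libraries where they do the work, as an engineer would, in place of code of your own. Each camera call takes 0.05 s, during which the arm holds its last target. There are 200 camera calls.

## Working session

There is one attempt and no reset: what is moved stays moved. The work goes in short steps, Python scripts to look and compute and a tool call to move; the robot and the scene stay as the last step left them, time stands still between calls to the robot, and variables do not carry over. Pictures are saved under pics/ and viewed, at most 10 in all, crops included, and the job is handed in when it is done.

Besides the shell and the picture viewer there is one more tool, called after ">>>" in YAML: its name, and indented under it one key for each argument. jog_arm: Moves the arm, as the interface text tells. Its arguments: {"type":"object","properties":{"rows":{"type":"array","items":{"type":"object","properties":{"gripper":{"type":"number"},"slide":{"type":"array","items":{"type":"number"}},"spin":{"type":"number"}}}},"squeeze":{"type":"number"}},"required":["rows"]}

```bash
ls; mkdir -p pics; python3 - <<'E'
from station import telemetry,cams,finder
import cv2,numpy as np
print(telemetry.get_obs())
ims=[]
for n in ["scene","top"]:
    p,d=cams.camera(n); ims.append(p)
    i=cams.camera_info(n); print(n,np.round(i["camera_matrix"],1).tolist(),i["k1"],np.round(i["t"],3),np.round(i["R"],3).tolist())
    for t in ["long_scraper","short_scraper","grinder","rack","stand","guard_slot","rack_slot","stand_slot","punch","mandrel","glue_stick"]:
        r=finder.find_in(t,n); print(t,[(np.round(k["point"],3).tolist(),round(k["confidence"],2)) for k in r[:2]])
    cv2.imwrite(f"pics/{n}0.png",p[...,::-1])
print(cams.camera_info("wrist"))
E
```

```text
pics
{'time_s': 0.0, 'qpos': array([ 1.05339422e+00,  3.00490277e-01,  1.52161408e+00, -1.85895282e-05,
        1.32068923e+00, -6.65861989e-02]), 'joint_vel': array([ 0.0002898 ,  0.00266712, -0.00081202,  0.00102023,  0.0015527 ,
       -0.00138776]), 'tau': array([ 1.52254630e-03, -5.31798720e+01, -3.52737129e+01,  7.09382258e-02,
        2.43862916e-02, -9.44569138e-05]), 'ee_pos': array([0.23961424, 0.49502079, 0.40406171]), 'eef_rot': array([-3.14039318e+00, -6.19409122e-05,  2.69078132e+00]), 'force': array([ 0.58695242, -0.22294113,  0.41435437]), 'moment': array([0.02241593, 0.04660759, 0.0032503 ]), 'grip_force': 0.0, 'grip_width': 0.09390770590572162}
scene [[461.3, 0.0, 271.6], [0.0, 461.3, 205.5], [0.0, 0.0, 1.0]] -0.09834699155610331 [-0.254 -0.23   1.778] [[0.451, 0.893, 0.004], [0.521, -0.259, -0.813], [-0.725, 0.369, -0.582]]
long_scraper [([0.62, -0.299, 0.137], 0.63)]
short_scraper [([0.49, 0.216, 0.157], 0.66)]
grinder [([0.584, 0.173, 0.103], 0.94)]
rack [([0.626, -0.26, 0.052], 0.82)]
stand [([0.614, -0.015, 0.075], 0.69)]
guard_slot [([0.488, 0.214, 0.157], 0.6
[... 958 characters left out ...]
611, -0.217, 0.149], 0.54), ([0.395, 0.454, 0.068], 0.24)]
mandrel [([0.77, 0.003, 0.1], 0.59)]
glue_stick [([0.72, 0.035, 0.086], 0.48)]
{'camera_matrix': array([[343.3869857 ,   0.        , 279.0741241 ],
       [  0.        , 343.3869857 , 213.20055415],
       [  0.        ,   0.        ,   1.        ]]), 'k1': -0.01373084338353356, 'tool_from_camera': array([[-6.62334769e-04, -9.64134132e-01, -2.65414652e-01,
         7.65481741e-02],
       [ 9.99998353e-01, -1.90029522e-04, -1.80517438e-03,
         2.89477825e-04],
       [ 1.68999362e-03, -2.65415410e-01,  9.64132669e-01,
         2.00635083e-02],
       [ 0.00000000e+00,  0.00000000e+00,  0.00000000e+00,
         1.00000000e+00]])}
```

View pics/top0.png

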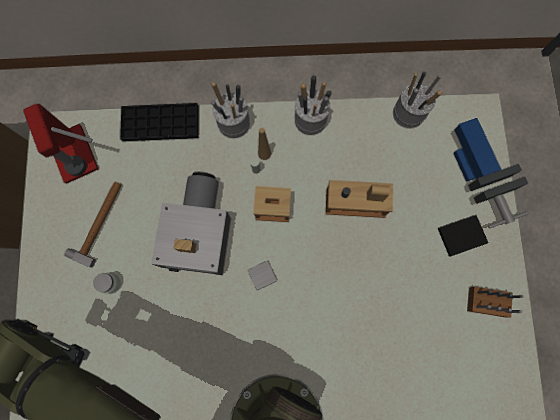

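View pics/scene0.png

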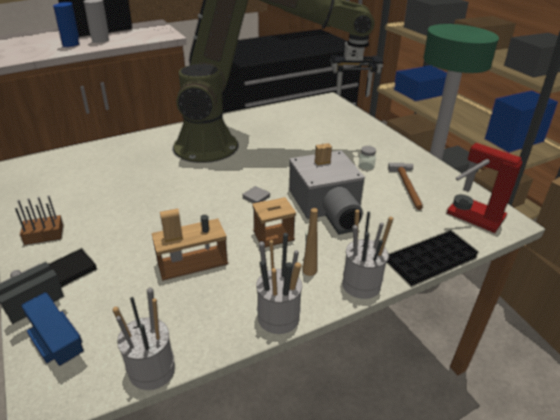

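The top view shows the grinder at (190,235) with the short scraper at (184,245), the stand at (272,203), and the rack at (360,197) with the long scraper at (379,191) and the punch at (346,192). The scene view agrees with this. Next I'll get the coarse geometry from depth.

```bash
cat > h.py <<'E'
from station import telemetry,cams,finder
import cv2,numpy as np
from scipy.spatial.transform import Rotation as Ro
def pose():
    o=telemetry.get_obs(); return o,Ro.from_euler('xyz',o['eef_rot']).as_matrix(),np.array(o['ee_pos'])
def cloud(n):
    o,R,p=pose(); img,d=cams.camera(n); i=cams.camera_info(n); K=i['camera_matrix']
    if n=='wrist':
        T=i['tool_from_camera']; Rc=R@T[:3,:3]; c=R@T[:3,3]+p
    else: Rc=i['R'].T; c=-Rc@i['t']
    h,w=d.shape; uv=np.stack(np.meshgrid(np.arange(w),np.arange(h)),-1).reshape(-1,1,2).astype(float)
    s=cv2.undistortPoints(uv,K,np.array([i['k1'],0,0,0.])).reshape(h,w,2)
    ray=np.dstack([s,np.ones((h,w))])@Rc.T
    X=ray*d[...,None]+c; X[d==0]=np.nan
    return img,X,ray,c
def plane(ray,c,z): return (ray*((z-c[2])/ray[...,2])[...,None]+c)[...,:2]
def rect(P):
    (a,b),(w,h),t=cv2.minAreaRect((P*1000).astype(np.float32))
    if w<h: w,h,t=h,w,t-90   # t = direction of long side
    t=(t-90+90)%180-90       # yaw of local x if long side = local y
    return np.round([a,b,w,h,t],1)
E
python3 - <<'E'
from h import *
img,X,ray,c=cloud('top')
for n,(u,v),z in [('cover',(215,225),.12),('stand',(272,210),.1),('rack',(355,207),.1),('short',(184,245),.18),('long',(379,191),.185),('block',(262,275),.018)]:
    m=(abs(X[...,2]-z)<.006).astype(np.uint8)
    k,l,st,_=cv2.connectedComponentsWithStats(m,connectivity=4)
    sub=l[v-3:v+4,u-3:u+4]; i=np.bincount(sub[sub>0]).argmax() if (sub>0).any() else 0
    print(n,X[v,u].round(3),rect(X[l==i][:,:2]) if i else None,(l==i).sum())
E
```

```text
cover [0.536 0.144 0.12 ] [508.8 215.4 183.3 171.9  -9.1] 3815
stand [ 0.575 -0.012  0.102] [603.4 -13.8  99.9  82.   -5.4] 926
rack [ 0.576 -0.245  0.094] [ 608.5 -261.6  178.6   81.9   -5.7] 1385
short [0.477 0.217 0.18 ] [479.4 219.8  47.1  26.3 -10.1] 184
long [ 0.597 -0.296  0.184] [ 604.4 -299.5   47.    23.9  -12.1] 133
block [0.403 0.025 0.02 ] [403.9  24.2  65.   64.7 -67.5] 497
```

>>> jog_arm:
  rows:
    - {"slide": [-0.335,-0.143,0],"spin": 1.27,"gripper": 0.06}
    - {"slide": [-0.335,-0.143,0],"spin": 1.27,"gripper": 0.06}
    - {"slide": [-0.335,-0.143,0],"spin": 1.27,"gripper": 0.06}
    - {"slide": [-0.335,-0.143,0],"spin": 1.27,"gripper": 0.06}
    - {"slide": [-0.335,-0.143,0],"spin": 1.27,"gripper": 0.06}
    - {"slide": [-0.335,-0.143,0],"spin": 1.27,"gripper": 0.06}
    - {"slide": [-0.335,-0.143,0],"spin": 1.27,"gripper": 0.06}
    - {"slide": [-0.335,-0.143,0],"spin": 1.27,"gripper": 0.06}

```text
time_s: 2.05
ee_pos: [0.481, 0.2172, 0.4046]
eef_rot: [3.141, 0.0, 1.481]
force: [-0.4, 0.2, 0.3]
grip_width: 0.0598
grip_force: 0.0
```

>>> jog_arm:
  rows:
    - {"slide": [0,0,0],"spin": 0.0}
    - {"slide": [0,0,0],"spin": 0.0}

```text
$.rows[0]: bad value
```

```bash
cat >> h.py <<'E'
def tops(X,lo,hi,amin=300):
    m=((X[...,2]>lo)&(X[...,2]<hi)).astype(np.uint8)
    k,l,st,ce=cv2.connectedComponentsWithStats(m,connectivity=4)
    return [(np.round(ce[i]).astype(int).tolist(),int(st[i,4]),round(float(np.median(X[l==i][:,2])),4),rect(X[l==i][:,:2])) for i in range(1,k) if st[i,4]>amin]
E
python3 - <<'E'
from h import *
img,X,ray,c=cloud('wrist'); print(pose()[0]['eef_rot'],c)
cv2.imwrite('pics/w1.png',img[...,::-1])
for t in tops(X,.172,.188):print('h',*t)
for t in tops(X,.114,.126):print('c',*t)
E
```

```text
[3.14134569e+00 4.67081863e-04 1.47149539e+00] [0.48826973 0.29382663 0.38448304]
h [277, 236] 2915 0.18 [480.5 221.3  46.5  26.1  -9. ]
c [317, 193] 38862 0.1201 [509.7 215.7 181.5 170.5  -9.3]
```

View pics/w1.png

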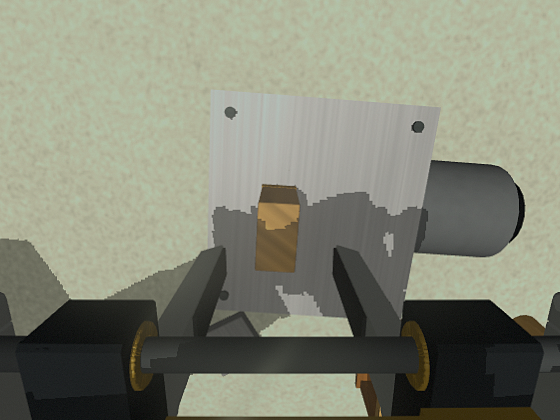

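The wrist view shows the short scraper centred between the open fingers at (277,236), with the cover square around it. The depth fit agrees with the top camera. Next is the rack.

>>> jog_arm:
  rows:
    - {"gripper": 0.06,"slide": [-0.36,0.125,0],"spin": 0}
    - {"gripper": 0.06,"slide": [-0.36,0.125,0],"spin": 0}
    - {"gripper": 0.06,"slide": [-0.36,0.125,0],"spin": 0}
    - {"gripper": 0.06,"slide": [-0.36,0.125,0],"spin": 0}
    - {"gripper": 0.06,"slide": [-0.36,0.125,0],"spin": 0}
    - {"gripper": 0.06,"slide": [-0.36,0.125,0],"spin": 0}
    - {"gripper": 0.06,"slide": [-0.36,0.125,0],"spin": 0}
    - {"gripper": 0.06,"slide": [-0.36,0.125,0],"spin": 0}

```text
time_s: 2.9
ee_pos: [0.5749, -0.1508, 0.4045]
eef_rot: [-3.142, 0.0, 1.492]
force: [0.3, 1.1, -0.4]
grip_width: 0.0598
grip_force: 0.0
```

>>> jog_arm:
  rows:
    - {"gripper": 0.06,"slide": [-0.142,0.049,0],"spin": 0}
    - {"gripper": 0.06,"slide": [-0.142,0.049,0],"spin": 0}
    - {"gripper": 0.06,"slide": [-0.142,0.049,0],"spin": 0}
    - {"gripper": 0.06,"slide": [-0.142,0.049,0],"spin": 0}
    - {"gripper": 0.06,"slide": [-0.142,0.049,0],"spin": 0}

```text
time_s: 3.4
ee_pos: [0.6123, -0.294, 0.4038]
eef_rot: [-3.141, -0.001, 1.492]
force: [-0.6, -0.1, -0.2]
grip_width: 0.0602
grip_force: 0.0
```

```bash
python3 - <<'E'
from h import *
img,X,ray,c=cloud('wrist'); o=pose()[0];print(o['ee_pos'],o['eef_rot'],c)
cv2.imwrite('pics/w2.png',img[...,::-1])
for t in tops(X,.168,.188):print('h',*t)
for t in tops(X,.14,.150,100):print('p',*t)
for t in tops(X,.094,.106):print('c',*t)
E
```

```text
[ 0.61236915 -0.29295052  0.40436205] [-3.14107074e+00 -5.36322907e-04  1.49268893e+00] [ 0.61879054 -0.21721579  0.38375985]
h [268, 253] 2918 0.1832 [ 605.  -300.8   46.9   26.    -7.8]
p [272, 118] 818 0.1448 [ 613.9 -216.4   20.9   20.8  -49.9]
p [271, 208] 128 0.1453 [ 608.  -278.3   25.9    1.    82.7]
c [273, 152] 17044 0.1 [ 609.5 -261.5  180.9   80.3   -5.7]
```

View pics/w2.png

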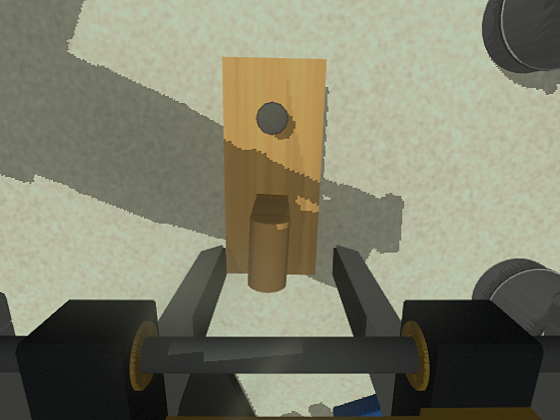

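The view shows the long handle at (268,253) between the fingers and the punch at (272,118), with the rack plate aligned to them. Next I'll descend and grip.

>>> jog_arm:
  rows:
    - {"gripper": 0.06,"slide": [-0.0084,-0.0068,0.0],"spin": 0.058}
    - {"gripper": 0.06,"slide": [-0.0084,-0.0068,0.04],"spin": 0.058}
    - {"gripper": 0.06,"slide": [-0.0084,-0.0068,0.0795],"spin": 0.058}
    - {"gripper": 0.06,"slide": [-0.0084,-0.0068,0.0795],"spin": 0.058}
    - {"gripper": 0.06,"slide": [-0.0084,-0.0068,0.0795],"spin": 0.058}
  squeeze: 25

```text
time_s: 3.95
ee_pos: [0.6051, -0.3005, 0.3267]
eef_rot: [3.141, 0.0, 1.435]
force: [-0.1, -0.8, 0.8]
grip_width: 0.0598
grip_force: 0.0
```

>>> jog_arm:
  rows:
    - {"gripper": 0.015,"slide": [0,0,0],"spin": 0}
    - {"gripper": 0.015,"slide": [0,0,0],"spin": 0}
    - {"gripper": 0.015,"slide": [0,0,0],"spin": 0}
    - {"gripper": 0.015,"slide": [0,0,0],"spin": 0}
    - {"gripper": 0.015,"slide": [0,0,0],"spin": 0}
    - {"gripper": 0.015,"slide": [0,0,0],"spin": 0}

```text
time_s: 4.55
ee_pos: [0.6047, -0.3018, 0.3255]
eef_rot: [3.141, 0.0, 1.433]
force: [-0.2, -0.7, 2.1]
grip_width: 0.026
grip_force: 25.0
```

```bash
python3 - <<'E'
from h import *
img,X,ray,c=cloud('wrist'); o=pose()[0];print(o['ee_pos'],o['eef_rot'],o['grip_width'],o['grip_force'],o['force'])
for t in tops(X,.168,.188):print('h',*t)
for t in tops(X,.094,.106):print('c',*t)
E
```

```text
[ 0.60473482 -0.30178934  0.32551449] [3.14123291e+00 1.64305959e-04 1.43274846e+00] 0.025891069416743066 24.999956907704473 [-0.84290534  0.13774771  4.02120458]
h [279, 292] 6941 0.1823 [ 606.1 -296.3   50.8   38.6   82. ]
c [275, 127] 28528 0.0999 [ 610.1 -253.3  165.    80.6   -5.7]
```

>>> jog_arm:
  rows:
    - {"gripper": 0.015,"slide": [0,0,-0.03],"spin": 0}
    - {"gripper": 0.015,"slide": [0,0,-0.07],"spin": 0}
    - {"gripper": 0.015,"slide": [0,0,-0.11],"spin": 0}
    - {"gripper": 0.015,"slide": [0,0,-0.14],"spin": 0}
    - {"gripper": 0.015,"slide": [0.06,-0.008,-0.14],"spin": 0}
    - {"gripper": 0.015,"slide": [0.12,-0.017,-0.14],"spin": 0}
    - {"gripper": 0.015,"slide": [0.188,-0.026,-0.14],"spin": 0}
    - {"gripper": 0.015,"slide": [0.188,-0.026,-0.14],"spin": 0}

```text
time_s: 5.4
ee_pos: [0.6045, -0.1095, 0.4648]
eef_rot: [-3.141, -0.0, 1.433]
force: [-0.4, -0.2, -3.0]
grip_width: 0.0257
grip_force: 25.0
```

>>> jog_arm:
  rows:
    - {"gripper": 0.015,"slide": [0,0,0],"spin": 0}
    - {"gripper": 0.015,"slide": [0,0,0],"spin": 0}
    - {"gripper": 0.015,"slide": [0,0,0],"spin": 0}

```text
time_s: 5.7
ee_pos: [0.6049, -0.1129, 0.4648]
eef_rot: [-3.141, 0.0, 1.432]
force: [0.3, -0.6, -2.7]
grip_width: 0.026
grip_force: 25.0
```

```bash
python3 - <<'E'
from h import *
img,X,ray,c=cloud('wrist'); o=pose()[0];print(o['ee_pos'],o['eef_rot'],o['grip_width'],o['grip_force'],o['force'])
cv2.imwrite('pics/w3.png',img[...,::-1])
for t in tops(X,.094,.106):print('c',*t)
E
```

```text
[ 0.60486559 -0.11311059  0.4647592 ] [-3.14101115e+00  1.22271604e-04  1.43141610e+00] 0.02579036032788651 24.99906985089183 [-0.6211059  -0.34246123 -3.08194717]
c [264, 91] 8721 0.0999 [604.6 -12.6 101.   80.4  -5.9]
c [509, 175] 544 0.0987 [ 847.  -128.5   92.6   32.1  -20.4]
c [294, 380] 683 0.1004 [ 592.8 -340.6   62.9   20.4   83. ]
c [513, 404] 361 0.0992 [ 857.2 -417.9   57.1   10.6  -44.5]
```

View pics/w3.png

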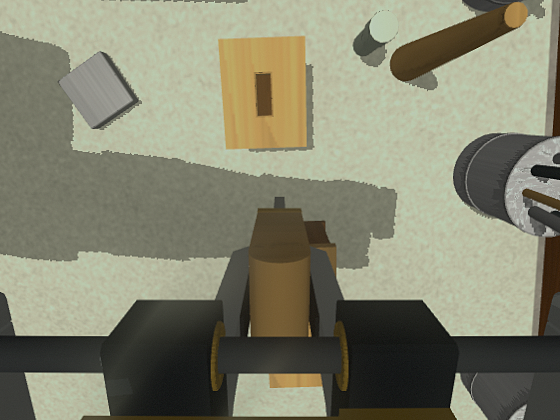

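The view shows the stand plate with its empty slot at (264,94), the held scraper in the centre below, and the glue stick and mandrel well clear.

```bash
cat >> h.py <<'E'
def hole(X,ray,c,z,roi,tol=.003,amin=40):
    u0,u1,v0,v1=roi; m=np.zeros(X.shape[:2],np.uint8)
    m[v0:v1,u0:u1]=(~(X[v0:v1,u0:u1,2]>z-tol))
    k,l,st,ce=cv2.connectedComponentsWithStats(m,connectivity=4); P=plane(ray,c,z)
    return [(ce[i].round(1).tolist(),int(st[i,4]),rect(P[l==i])) for i in range(1,k) if st[i,4]>amin]
E
python3 - <<'E'
from h import *
img,X,ray,c=cloud('wrist'); print(hole(X,ray,c,.1,(235,295,50,135)))
E
```

```text
[([263.8, 94.0], 605, array([604.7, -13. ,  37.8,  13.9,  -6. ]))]
```

>>> jog_arm:
  rows:
    - {"gripper": 0.015,"slide": [0.05,-0.007,0],"spin": -0.02}
    - {"gripper": 0.015,"slide": [0.098,-0.014,0],"spin": -0.035}
    - {"gripper": 0.015,"slide": [0.098,-0.014,0.02],"spin": -0.035}
    - {"gripper": 0.015,"slide": [0.098,-0.014,0.045],"spin": -0.035}
    - {"gripper": 0.015,"slide": [0.098,-0.014,0.06],"spin": -0.035}
    - {"gripper": 0.015,"slide": [0.098,-0.014,0.08],"spin": -0.035}
    - {"gripper": 0.015,"slide": [0.098,-0.014,0.08],"spin": -0.035}

```text
time_s: 6.5
ee_pos: [0.6044, -0.0139, 0.3824]
eef_rot: [-3.137, 0.0, 1.467]
force: [-0.4, 0.1, -3.1]
grip_width: 0.0258
grip_force: 25.0
```

```bash
python3 - <<'E'
from h import *
o=pose()[0];print(o['ee_pos'],o['eef_rot'],o['force'],o['moment'])
E
```

```text
[ 0.60438069 -0.01385461  0.3824015 ] [-3.13693147e+00  1.58942032e-04  1.46654566e+00] [-0.44182013  0.10337837 -3.07447247] [-0.0459861   0.09456226 -0.04431436]
```

>>> jog_arm:
  rows:
    - {"gripper": 0.015,"slide": [0,0,0.02],"spin": 0}
    - {"gripper": 0.015,"slide": [0,0,0.04],"spin": 0}
    - {"gripper": 0.015,"slide": [0,0,0.054],"spin": 0}
    - {"gripper": 0.015,"slide": [0,0,0.059],"spin": 0}
    - {"gripper": 0.015,"slide": [0,0,0.059],"spin": 0}
    - {"gripper": 0.015,"slide": [0,0,0.059],"spin": 0}

```text
time_s: 7.1
ee_pos: [0.6047, -0.0131, 0.3271]
eef_rot: [3.14, -0.0, 1.468]
force: [0.1, 0.0, -2.9]
grip_width: 0.0258
grip_force: 25.0
```

>>> jog_arm:
  rows:
    - {"gripper": 0.015,"slide": [0,0,0.001],"spin": 0}
    - {"gripper": 0.015,"slide": [0,0,0.0015],"spin": 0}
    - {"gripper": 0.015,"slide": [0,0,0.0015],"spin": 0}

```text
time_s: 7.4
ee_pos: [0.6045, -0.013, 0.3255]
eef_rot: [3.14, 0.0, 1.468]
force: [-2.0, -1.2, 4.7]
grip_width: 0.0256
grip_force: 25.0
```

>>> jog_arm:
  rows:
    - {"gripper": 0.06,"slide": [0,0,0],"spin": 0}
    - {"gripper": 0.06,"slide": [0,0,0],"spin": 0}
    - {"gripper": 0.06,"slide": [0,0,0],"spin": 0}
    - {"gripper": 0.06,"slide": [0,0,-0.04],"spin": 0}
    - {"gripper": 0.06,"slide": [0,0,-0.08],"spin": 0}
    - {"gripper": 0.06,"slide": [0.04,-0.027,-0.08],"spin": 0.02}
    - {"gripper": 0.06,"slide": [0.08,-0.053,-0.08],"spin": 0.04}
    - {"gripper": 0.06,"slide": [0.12,-0.08,-0.08],"spin": 0.057}

```text
time_s: 8.2
ee_pos: [0.5362, 0.1157, 0.4047]
eef_rot: [3.141, -0.0, 1.409]
force: [0.7, 0.6, 1.2]
grip_width: 0.0604
grip_force: 0.0
```

```bash
python3 - <<'E'
from h import *
img,X,ray,c=cloud('wrist'); o=pose()[0];print(o['ee_pos'],o['eef_rot'],o['grip_width'])
for t in tops(X,.165,.188):print('h',*t)
E
```

```text
[0.53369486 0.1207183  0.40487626] [-3.14085670e+00 -1.36655456e-03  1.41187808e+00] 0.060177510694131624
h [154, 84] 4491 0.1797 [480.2 221.3  46.1  27.3  -8.7]
```

>>> jog_arm:
  rows:
    - {"gripper": 0.06,"slide": [0.048,-0.036,0],"spin": 0}
    - {"gripper": 0.06,"slide": [0.0963,-0.073,0],"spin": 0}
    - {"gripper": 0.06,"slide": [0.0963,-0.073,0],"spin": 0}
    - {"gripper": 0.06,"slide": [0.0963,-0.073,0],"spin": 0}
    - {"gripper": 0.06,"slide": [0.0963,-0.073,0],"spin": 0}

```text
time_s: 8.75
ee_pos: [0.4806, 0.2212, 0.4047]
eef_rot: [3.141, 0.0, 1.412]
force: [0.2, 0.5, -0.2]
grip_width: 0.0604
grip_force: 0.0
```

```bash
python3 - <<'E'
from h import *
img,X,ray,c=cloud('wrist'); o=pose()[0];print(o['ee_pos'],o['eef_rot'],o['grip_width'])
for t in tops(X,.165,.188):print('h',*t)
for t in tops(X,.114,.126):print('c',*t)
E
```

```text
[0.4808698  0.22072987 0.40462755] [3.14148384e+00 1.43209297e-04 1.41053221e+00] 0.06032014289384212
h [278, 240] 2999 0.18 [480.4 221.1  46.6  26.   -8.9]
c [317, 196] 38889 0.1201 [510.  215.8 180.6 170.8  -9.1]
```

>>> jog_arm:
  rows:
    - {"gripper": 0.06,"slide": [0,0,0.03],"spin": 0}
    - {"gripper": 0.06,"slide": [0,0,0.0645],"spin": 0}
    - {"gripper": 0.06,"slide": [0,0,0.0645],"spin": 0}
    - {"gripper": 0.015,"slide": [0,0,0.0645],"spin": 0}
    - {"gripper": 0.015,"slide": [0,0,0.0645],"spin": 0}
    - {"gripper": 0.015,"slide": [0,0,0.0645],"spin": 0}
    - {"gripper": 0.015,"slide": [0,0,0.0645],"spin": 0}
    - {"gripper": 0.015,"slide": [0,0,0.0645],"spin": 0}

```text
time_s: 9.6
ee_pos: [0.4805, 0.2214, 0.3408]
eef_rot: [3.141, -0.0, 1.411]
force: [-0.7, 0.3, 4.5]
grip_width: 0.0261
grip_force: 25.0
```

>>> jog_arm:
  rows:
    - {"gripper": 0.015,"slide": [0,0,0],"spin": 0}
    - {"gripper": 0.015,"slide": [0,0,0],"spin": 0}

```text
time_s: 9.8
ee_pos: [0.4805, 0.2214, 0.3408]
eef_rot: [3.141, -0.0, 1.411]
force: [-2.3, -0.8, 6.3]
grip_width: 0.026
grip_force: 25.0
```

```bash
python3 - <<'E'
from h import *
o=pose()[0];print(o['ee_pos'],o['eef_rot'],o['force'],o['moment'],o['grip_width'])
E
```

```text
[0.48047585 0.22138648 0.34077019] [ 3.14104807e+00 -3.83076239e-04  1.41083832e+00] [-2.25959497 -0.7716338   6.25788127] [-0.17682533  0.54105134 -0.01879446] 0.026037083965374738
```

>>> jog_arm:
  rows:
    - {"gripper": 0.015,"slide": [0,0,-0.03],"spin": 0}
    - {"gripper": 0.015,"slide": [0,0,-0.07],"spin": 0}
    - {"gripper": 0.015,"slide": [0,0,-0.115],"spin": 0}
    - {"gripper": 0.015,"slide": [0,0,-0.155],"spin": 0}
    - {"gripper": 0.015,"slide": [-0.05,0,-0.155],"spin": 0}
    - {"gripper": 0.015,"slide": [-0.1,0,-0.155],"spin": 0}
    - {"gripper": 0.015,"slide": [-0.1,0,-0.155],"spin": 0}
    - {"gripper": 0.015,"slide": [-0.1,0,-0.155],"spin": 0}

```text
time_s: 10.6
ee_pos: [0.4645, 0.1219, 0.4953]
eef_rot: [3.141, -0.0, 1.409]
force: [1.3, 0.7, -1.5]
grip_width: 0.0257
grip_force: 25.0
```

>>> jog_arm:
  rows:
    - {"gripper": 0.015,"slide": [0,0,0],"spin": 0}
    - {"gripper": 0.015,"slide": [0,0,0],"spin": 0}

```text
time_s: 10.8
ee_pos: [0.4647, 0.1235, 0.4949]
eef_rot: [-3.141, 0.0, 1.412]
force: [0.0, 0.5, -2.2]
grip_width: 0.0259
grip_force: 25.0
```

```bash
python3 - <<'E'
from h import *
img,X,ray,c=cloud('wrist'); o=pose()[0];print(o['ee_pos'],o['eef_rot'],o['force'])
cv2.imwrite('pics/w4.png',img[...,::-1])
for t in tops(X,.114,.126):print('c',*t)
print(hole(X,ray,c,.12,(200,360,40,200),.003,20))
E
```

```text
[0.46467741 0.12344699 0.49487791] [-3.14109442e+00  1.55863678e-04  1.41218525e+00] [ 0.05899503 -0.32431626 -1.22955355]
c [309, 91] 31851 0.1199 [509.6 213.3 175.2 170.6  -9.4]
[([236.7, 144.6], 5584, array([476.9, 194.1, 168.6, 154.1,  80.9])), ([278.6, 95.2], 371, array([480.1, 220.9,  33.1,  11.2, -11.5]))]
```

View pics/w4.png

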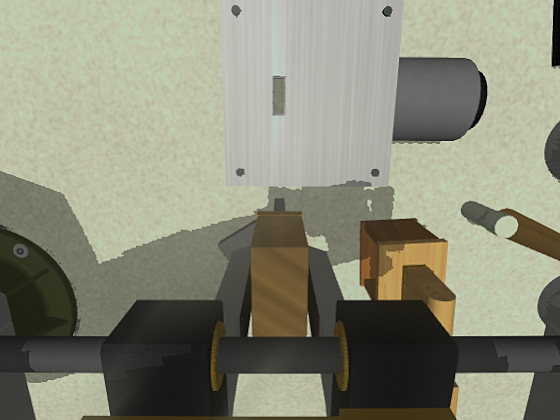

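The guard slot shows clearly at (279,95), and the fit puts it at (480.1, 220.9) mm. The long scraper stands upright in the stand at (430,285). Now I'll take the short scraper to the rack.

>>> jog_arm:
  rows:
    - {"gripper": 0.015,"slide": [-0.035,0.018,0],"spin": -0.01}
    - {"gripper": 0.015,"slide": [-0.075,0.039,0],"spin": -0.02}
    - {"gripper": 0.015,"slide": [-0.118,0.061,0],"spin": -0.03}
    - {"gripper": 0.015,"slide": [-0.16,0.083,0],"spin": -0.04}
    - {"gripper": 0.015,"slide": [-0.203,0.105,0],"spin": -0.05}
    - {"gripper": 0.015,"slide": [-0.245,0.127,0],"spin": -0.059}
    - {"gripper": 0.015,"slide": [-0.288,0.149,0],"spin": -0.059}
    - {"gripper": 0.015,"slide": [-0.33,0.171,0],"spin": -0.059}

```text
time_s: 11.65
ee_pos: [0.5816, -0.2318, 0.4947]
eef_rot: [-3.141, -0.0, 1.471]
force: [0.0, -0.6, -1.3]
grip_width: 0.026
grip_force: 25.0
```

>>> jog_arm:
  rows:
    - {"gripper": 0.015,"slide": [0,0,0],"spin": 0}
    - {"gripper": 0.015,"slide": [0,0,0],"spin": 0}

```text
time_s: 11.85
ee_pos: [0.5814, -0.2307, 0.4939]
eef_rot: [-3.14, -0.001, 1.469]
force: [0.1, -0.2, -1.7]
grip_width: 0.0261
grip_force: 25.0
```

```bash
python3 - <<'E'
from h import *
o,R,p=pose();print(p,o['eef_rot']); print(R.T@(np.array([.6055,-.3009,p[2]])-p))
E
```

```text
[ 0.58139878 -0.23069904  0.4939479 ] [-3.13995522e+00 -7.20950533e-04  1.46929695e+00]
[-6.73975858e-02  3.10901797e-02 -9.94984408e-05]
```

>>> jog_arm:
  rows:
    - {"gripper": 0.015,"slide": [-0.035,0.016,0],"spin": 0}
    - {"gripper": 0.015,"slide": [-0.0674,0.0311,0],"spin": 0}
    - {"gripper": 0.015,"slide": [-0.0674,0.0311,0.04],"spin": 0}
    - {"gripper": 0.015,"slide": [-0.0674,0.0311,0.08],"spin": 0}
    - {"gripper": 0.015,"slide": [-0.0674,0.0311,0.09],"spin": 0}
    - {"gripper": 0.015,"slide": [-0.0674,0.0311,0.1],"spin": 0}
    - {"gripper": 0.015,"slide": [-0.0674,0.0311,0.115],"spin": 0}
    - {"gripper": 0.015,"slide": [-0.0674,0.0311,0.115],"spin": 0}

```text
time_s: 12.65
ee_pos: [0.605, -0.3002, 0.3793]
eef_rot: [-3.141, -0.0, 1.47]
force: [0.7, -0.1, -2.6]
grip_width: 0.0256
grip_force: 25.0
```

>>> jog_arm:
  rows:
    - {"gripper": 0.015,"slide": [0,0,0.02],"spin": 0}
    - {"gripper": 0.015,"slide": [0,0,0.04],"spin": 0}
    - {"gripper": 0.015,"slide": [0,0,0.054],"spin": 0}
    - {"gripper": 0.015,"slide": [0,0,0.057],"spin": 0}
    - {"gripper": 0.015,"slide": [0,0,0.057],"spin": 0}
    - {"gripper": 0.015,"slide": [0,0,0.057],"spin": 0}

```text
time_s: 13.25
ee_pos: [0.6051, -0.3007, 0.3245]
eef_rot: [3.14, 0.001, 1.47]
force: [-0.0, 0.3, -1.6]
grip_width: 0.0259
grip_force: 25.0
```

>>> jog_arm:
  rows:
    - {"gripper": 0.015,"slide": [0,0,0.0015],"spin": 0}
    - {"gripper": 0.015,"slide": [0,0,0.003],"spin": 0}
    - {"gripper": 0.015,"slide": [0,0,0.0035],"spin": 0}
    - {"gripper": 0.015,"slide": [0,0,0.0035],"spin": 0}

```text
time_s: 13.65
ee_pos: [0.605, -0.3006, 0.3208]
eef_rot: [3.14, 0.001, 1.47]
force: [-1.8, 1.5, 5.3]
grip_width: 0.0258
grip_force: 25.0
```

>>> jog_arm:
  rows:
    - {"gripper": 0.06,"slide": [0,0,0],"spin": 0}
    - {"gripper": 0.06,"slide": [0,0,0],"spin": 0}
    - {"gripper": 0.06,"slide": [0,0,0],"spin": 0}
    - {"gripper": 0.06,"slide": [0,0,-0.04],"spin": 0}
    - {"gripper": 0.06,"slide": [0,0,-0.084],"spin": 0}
    - {"gripper": 0.06,"slide": [0,0,-0.084],"spin": 0}

```text
time_s: 14.25
ee_pos: [0.6049, -0.3006, 0.4105]
eef_rot: [3.132, 0.004, 1.47]
force: [-0.1, -0.2, 0.5]
grip_width: 0.0602
grip_force: 0.0
```

```bash
python3 - <<'E'
from h import *
img,X,ray,c=cloud('wrist'); o=pose()[0];print(o['ee_pos'],o['eef_rot'],o['grip_width'])
for t in tops(X,.14,.17):print('h',*t)
E
```

```text
[ 0.60488137 -0.30057856  0.40694556] [3.13641767e+00 2.25452406e-03 1.46979603e+00] 0.059777079558214444
h [276, 105] 802 0.1448 [ 613.9 -216.6   21.1   21.    39.8]
h [277, 227] 2461 0.16 [ 606.  -300.9   46.1   26.    -5.6]
```

>>> jog_arm:
  rows:
    - {"gripper": 0.06,"slide": [0.04,-0.004,0],"spin": 0}
    - {"gripper": 0.06,"slide": [0.08,-0.008,0],"spin": 0}
    - {"gripper": 0.06,"slide": [0.125,-0.013,0],"spin": 0}
    - {"gripper": 0.06,"slide": [0.17,-0.017,0],"spin": 0}
    - {"gripper": 0.06,"slide": [0.215,-0.022,0],"spin": 0}
    - {"gripper": 0.06,"slide": [0.255,-0.026,0],"spin": 0}
    - {"gripper": 0.06,"slide": [0.2856,-0.0292,0],"spin": 0}
    - {"gripper": 0.06,"slide": [0.2856,-0.0292,0],"spin": 0}

```text
time_s: 15.1
ee_pos: [0.6045, -0.0102, 0.4026]
eef_rot: [-3.14, -0.0, 1.474]
force: [0.5, -0.4, -0.4]
grip_width: 0.0601
grip_force: 0.0
```

>>> jog_arm:
  rows:
    - {"gripper": 0.06,"slide": [0,0,0],"spin": 0}
    - {"gripper": 0.06,"slide": [0,0,0],"spin": 0}
    - {"gripper": 0.06,"slide": [0,0,0],"spin": 0}

```text
time_s: 15.4
ee_pos: [0.6047, -0.0147, 0.4033]
eef_rot: [-3.141, 0.0, 1.468]
force: [-0.6, -0.1, -0.1]
grip_width: 0.06
grip_force: 0.0
```

```bash
python3 - <<'E'
from h import *
img,X,ray,c=cloud('wrist'); o,R,p=pose();print(p,o['eef_rot'])
for t in tops(X,.168,.188):
    print('h',*t); q=t[3][:2]/1000; print(R.T@(np.r_[q,p[2]]-p), 'spin',o['eef_rot'][2]-np.radians(90+t[3][4]))
E
```

```text
[ 0.60472037 -0.01460638  0.40337555] [-3.14121808e+00  8.52257264e-05  1.46836852e+00]
h [543, 181] 799 0.1784 [770.9   7.9  19.9  10.7  -9.5]
[ 3.93800920e-02  1.63007397e-01 -6.44144872e-05] spin 0.06337847277656228
h [279, 239] 2994 0.1832 [605.5 -12.5  46.7  26.   -5.9]
[ 2.17506042e-03  5.60170095e-04 -3.95196125e-07] spin 0.0005466197047665489
```

The short scraper is seated, with its top at 0.160 m. Next I'll regrip the long one.

>>> jog_arm:
  rows:
    - {"gripper": 0.06,"slide": [0.002,0.0003,0.0],"spin": 0}
    - {"gripper": 0.06,"slide": [0.002,0.0003,0.04],"spin": 0}
    - {"gripper": 0.06,"slide": [0.002,0.0003,0.078],"spin": 0}
    - {"gripper": 0.06,"slide": [0.002,0.0003,0.078],"spin": 0}
    - {"gripper": 0.015,"slide": [0.002,0.0003,0.078],"spin": 0}
    - {"gripper": 0.015,"slide": [0.002,0.0003,0.078],"spin": 0}
    - {"gripper": 0.015,"slide": [0.002,0.0003,0.078],"spin": 0}
    - {"gripper": 0.015,"slide": [0.002,0.0003,0.078],"spin": 0}

```text
time_s: 16.25
ee_pos: [0.6053, -0.0116, 0.327]
eef_rot: [3.14, -0.0, 1.47]
force: [-0.3, -0.1, -0.1]
grip_width: 0.0316
grip_force: 0.0
```

>>> jog_arm:
  rows:
    - {"gripper": 0.015,"slide": [0,0,0],"spin": 0}
    - {"gripper": 0.015,"slide": [0,0,0],"spin": 0}
    - {"gripper": 0.015,"slide": [0,0,0],"spin": 0}

```text
time_s: 16.55
ee_pos: [0.6053, -0.0116, 0.3265]
eef_rot: [3.141, -0.0, 1.47]
force: [-1.9, 1.1, 5.7]
grip_width: 0.0262
grip_force: 25.0
```

>>> jog_arm:
  rows:
    - {"gripper": 0.015,"slide": [0,0,-0.03],"spin": 0}
    - {"gripper": 0.015,"slide": [0,0,-0.07],"spin": 0}
    - {"gripper": 0.015,"slide": [0,0,-0.11],"spin": 0}
    - {"gripper": 0.015,"slide": [0,0,-0.14],"spin": 0}
    - {"gripper": 0.015,"slide": [0,0,-0.14],"spin": 0}
    - {"gripper": 0.015,"slide": [0,0,-0.14],"spin": 0}

```text
time_s: 17.15
ee_pos: [0.6051, -0.0116, 0.4647]
eef_rot: [-3.141, 0.0, 1.47]
force: [-1.1, -0.6, -3.8]
grip_width: 0.0259
grip_force: 25.0
```

```bash
python3 - <<'E'
from h import *
o,R,p=pose();print(p,o['eef_rot'],o['force'],o['moment'],o['grip_width']); print(R.T@(np.array([.4800,.2205,p[2]])-p),o['eef_rot'][2]-np.radians(80.8))
E
```

```text
[ 0.6051476  -0.01157327  0.46465062] [-3.14075509e+00  4.20620795e-05  1.46978805e+00] [-1.10774169 -0.6183044  -3.8214918 ] [-0.103715    0.14109431 -0.02057775] 0.02588790720620995
[ 2.18270933e-01 -1.47911156e-01  1.14703495e-04] 0.059562014482938075
```

>>> jog_arm:
  rows:
    - {"gripper": 0.015,"slide": [0.035,-0.024,0],"spin": 0.01}
    - {"gripper": 0.015,"slide": [0.07,-0.047,0],"spin": 0.02}
    - {"gripper": 0.015,"slide": [0.105,-0.071,0],"spin": 0.03}
    - {"gripper": 0.015,"slide": [0.14,-0.094,0],"spin": 0.04}
    - {"gripper": 0.015,"slide": [0.175,-0.118,0],"spin": 0.05}
    - {"gripper": 0.015,"slide": [0.2,-0.135,0],"spin": 0.055}
    - {"gripper": 0.015,"slide": [0.2196,-0.1476,0],"spin": 0.059}
    - {"gripper": 0.015,"slide": [0.2196,-0.1476,0],"spin": 0.059}

```text
time_s: 17.95
ee_pos: [0.4794, 0.2238, 0.4636]
eef_rot: [-3.139, 0.001, 1.414]
force: [-0.2, -0.3, -2.8]
grip_width: 0.0258
grip_force: 25.0
```

>>> jog_arm:
  rows:
    - {"gripper": 0.015,"slide": [0,0,0.01],"spin": 0}
    - {"gripper": 0.015,"slide": [0,0,0.025],"spin": 0}
    - {"gripper": 0.015,"slide": [0,0,0.03],"spin": 0}
    - {"gripper": 0.015,"slide": [0,0,0.03],"spin": 0}
    - {"gripper": 0.015,"slide": [0,0,0.03],"spin": 0}

```text
time_s: 18.45
ee_pos: [0.4808, 0.2214, 0.4356]
eef_rot: [-3.141, 0.0, 1.41]
force: [-0.1, -0.6, -1.4]
grip_width: 0.026
grip_force: 25.0
```

```bash
python3 - <<'E'
from h import *
o,R,p=pose();print(p,o['eef_rot'],o['force'],o['moment']); print(1000*R.T@(np.array([.48045,.2218,p[2]])-p),o['eef_rot'][2]-1.411)
img,X,ray,c=cloud('wrist')
cv2.imwrite('pics/w5.png',img[...,::-1])
E
```

```text
[0.480771   0.22139623 0.43561905] [-3.14143656e+00  1.80867473e-04  1.41019363e+00] [-0.13438546 -0.55802812 -1.43398827] [-0.02038562  0.06254165 -0.00975386]
[ 3.47245185e-01 -3.81441731e-01 -3.26585317e-06] -0.0008063746598296895
```

View pics/w5.png

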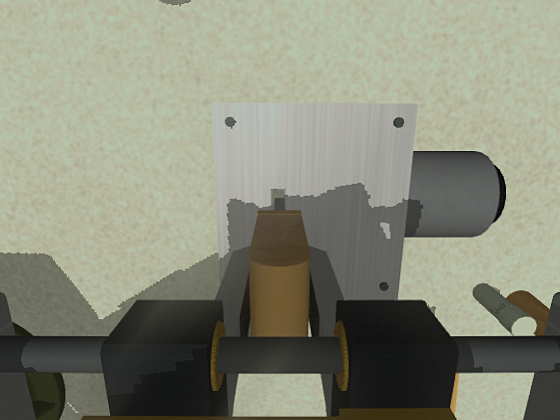

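The blade tip sits over the slot at (278,200), in line with it. Now I'll make a small correction and insert slowly.

>>> jog_arm:
  rows:
    - {"gripper": 0.015,"slide": [0.0003,-0.0003,0.0],"spin": 0}
    - {"gripper": 0.015,"slide": [0.0003,-0.0003,0.007],"spin": 0}
    - {"gripper": 0.015,"slide": [0.0003,-0.0003,0.012],"spin": 0}
    - {"gripper": 0.015,"slide": [0.0003,-0.0003,0.017],"spin": 0}
    - {"gripper": 0.015,"slide": [0.0003,-0.0003,0.02],"spin": 0}
    - {"gripper": 0.015,"slide": [0.0003,-0.0003,0.02],"spin": 0}

```text
time_s: 19.1
ee_pos: [0.4802, 0.2221, 0.4151]
eef_rot: [-3.141, 0.0, 1.411]
force: [0.3, -0.5, -3.2]
grip_width: 0.0258
grip_force: 25.0
```

>>> jog_arm:
  rows:
    - {"gripper": 0.015,"slide": [0,0,0.003],"spin": 0}
    - {"gripper": 0.015,"slide": [0,0,0.006],"spin": 0}
    - {"gripper": 0.015,"slide": [0,0,0.009],"spin": 0}
    - {"gripper": 0.015,"slide": [0,0,0.012],"spin": 0}
    - {"gripper": 0.015,"slide": [0,0,0.012],"spin": 0}

```text
time_s: 19.6
ee_pos: [0.4802, 0.2221, 0.4032]
eef_rot: [-3.141, 0.0, 1.411]
force: [-0.7, 0.8, -2.0]
grip_width: 0.0259
grip_force: 25.0
```

```bash
python3 - <<'E'
from h import *
o,R,p=pose();print(p,o['eef_rot'],o['force'],o['moment']); print(1000*R.T@(np.array([.48045,.2218,p[2]])-p))
E
```

```text
[0.48020742 0.2221323  0.40317411] [-3.14101808e+00  3.13792949e-04  1.41082631e+00] [-0.71191146  0.77992783 -1.95960515] [-0.13068985  0.05574892 -0.06134882]
[-2.89412427e-01  2.92411242e-01 -7.71970068e-05]
```

>>> jog_arm:
  rows:
    - {"gripper": 0.015,"slide": [0,0,0.007],"spin": 0}
    - {"gripper": 0.015,"slide": [0,0,0.015],"spin": 0}
    - {"gripper": 0.015,"slide": [0,0,0.023],"spin": 0}
    - {"gripper": 0.015,"slide": [0,0,0.03],"spin": 0}
    - {"gripper": 0.015,"slide": [0,0,0.0365],"spin": 0}
    - {"gripper": 0.015,"slide": [0,0,0.0365],"spin": 0}
    - {"gripper": 0.015,"slide": [0,0,0.0365],"spin": 0}

```text
time_s: 20.3
ee_pos: [0.4803, 0.2222, 0.3672]
eef_rot: [3.142, -0.0, 1.411]
force: [0.2, 0.2, -1.8]
grip_width: 0.0261
grip_force: 25.0
```

>>> jog_arm:
  rows:
    - {"gripper": 0.015,"slide": [0,0.0005,0],"spin": 0}
    - {"gripper": 0.015,"slide": [0,0.0005,0],"spin": 0}
    - {"gripper": 0.015,"slide": [0,0.0005,0],"spin": 0}

```text
time_s: 20.6
ee_pos: [0.4807, 0.2221, 0.3674]
eef_rot: [3.142, -0.0, 1.411]
force: [-2.2, 1.4, -1.9]
grip_width: 0.0261
grip_force: 25.0
```

>>> jog_arm:
  rows:
    - {"gripper": 0.015,"slide": [0,0.0005,0],"spin": 0}
    - {"gripper": 0.015,"slide": [0,0.0005,0],"spin": 0}
    - {"gripper": 0.015,"slide": [0,0.0005,0],"spin": 0}

```text
time_s: 20.9
ee_pos: [0.481, 0.2221, 0.3672]
eef_rot: [-3.14, 0.0, 1.411]
force: [-5.4, 0.5, -0.1]
grip_width: 0.0261
grip_force: 25.0
```

>>> jog_arm:
  rows:
    - {"gripper": 0.015,"slide": [0,-0.001,0],"spin": 0}
    - {"gripper": 0.015,"slide": [0,-0.0018,0],"spin": 0}
    - {"gripper": 0.015,"slide": [0,-0.0018,0],"spin": 0}
    - {"gripper": 0.015,"slide": [0,-0.0018,0],"spin": 0}

```text
time_s: 21.3
ee_pos: [0.4795, 0.2223, 0.3672]
eef_rot: [3.141, -0.0, 1.411]
force: [-0.5, 0.0, -3.6]
grip_width: 0.0258
grip_force: 25.0
```

>>> jog_arm:
  rows:
    - {"gripper": 0.015,"slide": [0,-0.0005,0],"spin": 0}
    - {"gripper": 0.015,"slide": [0,-0.0005,0],"spin": 0}
    - {"gripper": 0.015,"slide": [0,-0.0005,0],"spin": 0}

```text
time_s: 21.6
ee_pos: [0.479, 0.2224, 0.3671]
eef_rot: [3.142, -0.0, 1.411]
force: [-0.1, -0.4, -2.8]
grip_width: 0.0257
grip_force: 25.0
```

>>> jog_arm:
  rows:
    - {"gripper": 0.015,"slide": [0,-0.0005,0],"spin": 0}
    - {"gripper": 0.015,"slide": [0,-0.0005,0],"spin": 0}
    - {"gripper": 0.015,"slide": [0,-0.0005,0],"spin": 0}

```text
time_s: 21.9
ee_pos: [0.4785, 0.2224, 0.3672]
eef_rot: [3.141, -0.0, 1.411]
force: [1.2, -0.2, -4.0]
grip_width: 0.0255
grip_force: 25.0
```

>>> jog_arm:
  rows:
    - {"gripper": 0.015,"slide": [0,0.00105,0],"spin": 0}
    - {"gripper": 0.015,"slide": [0.0008,0.00105,0],"spin": 0}
    - {"gripper": 0.015,"slide": [0.0008,0.00105,0],"spin": 0}
    - {"gripper": 0.015,"slide": [0.0008,0.00105,0],"spin": 0}

```text
time_s: 22.3
ee_pos: [0.4796, 0.2231, 0.3671]
eef_rot: [-3.141, 0.0, 1.411]
force: [0.2, 0.6, -2.4]
grip_width: 0.0256
grip_force: 25.0
```

>>> jog_arm:
  rows:
    - {"gripper": 0.015,"slide": [0.0005,0,0],"spin": 0}
    - {"gripper": 0.015,"slide": [0.0005,0,0],"spin": 0}
    - {"gripper": 0.015,"slide": [0.0005,0,0],"spin": 0}

```text
time_s: 22.6
ee_pos: [0.4797, 0.2235, 0.3672]
eef_rot: [-3.141, 0.0, 1.411]
force: [-1.4, -1.3, -2.7]
grip_width: 0.0259
grip_force: 25.0
```

>>> jog_arm:
  rows:
    - {"gripper": 0.015,"slide": [-0.0013,0,0],"spin": 0}
    - {"gripper": 0.015,"slide": [-0.0021,0,0],"spin": 0}
    - {"gripper": 0.015,"slide": [-0.0021,0,0],"spin": 0}
    - {"gripper": 0.015,"slide": [-0.0021,0,0],"spin": 0}

```text
time_s: 23.0
ee_pos: [0.4794, 0.2215, 0.3672]
eef_rot: [3.141, -0.0, 1.411]
force: [-0.8, -0.1, -2.6]
grip_width: 0.0261
grip_force: 25.0
```

>>> jog_arm:
  rows:
    - {"gripper": 0.015,"slide": [-0.0005,0,0],"spin": 0}
    - {"gripper": 0.015,"slide": [-0.0005,0,0],"spin": 0}
    - {"gripper": 0.015,"slide": [-0.0005,0,0],"spin": 0}

```text
time_s: 23.3
ee_pos: [0.4793, 0.2211, 0.3672]
eef_rot: [3.141, -0.0, 1.411]
force: [0.7, 1.9, -3.4]
grip_width: 0.0254
grip_force: 25.0
```

>>> jog_arm:
  rows:
    - {"gripper": 0.015,"slide": [0.00135,0,0],"spin": 0}
    - {"gripper": 0.015,"slide": [0.00135,0,0],"spin": 0}
    - {"gripper": 0.015,"slide": [0.00135,0,0],"spin": 0}
    - {"gripper": 0.015,"slide": [0.00135,0,0],"spin": 0}
    - {"gripper": 0.015,"slide": [0.00135,0,0],"spin": 0}

```text
time_s: 23.8
ee_pos: [0.4795, 0.2222, 0.3671]
eef_rot: [-3.142, 0.0, 1.411]
force: [-0.3, -0.3, -2.7]
grip_width: 0.026
grip_force: 25.0
```

```bash
python3 - <<'E'
from h import *
F=[];M=[]
for n in ['wrist']*6+['scene','top']:
    img,X,ray,c=cloud(n); o=pose()[0]; F.append(o['force']);M.append(o['moment'])
    if n=='scene': cv2.imwrite('pics/scene1.png',cv2.resize(img[130:290,120:420],None,fx=2.5,fy=2.5)[...,::-1])
    if n=='top': cv2.imwrite('pics/top1.png',img[...,::-1])
print(np.mean(F,0).round(2),np.mean(M,0).round(3),o['ee_pos'],o['eef_rot'],o['grip_force'],o['time_s'])
E
```

```text
[-0.03  0.07 -2.57] [-0.055  0.078  0.015] [0.47950133 0.22231415 0.36714061] [-3.14157705e+00  1.43033419e-05  1.41083131e+00] 24.999485788866878 24.2
```

View pics/scene1.png

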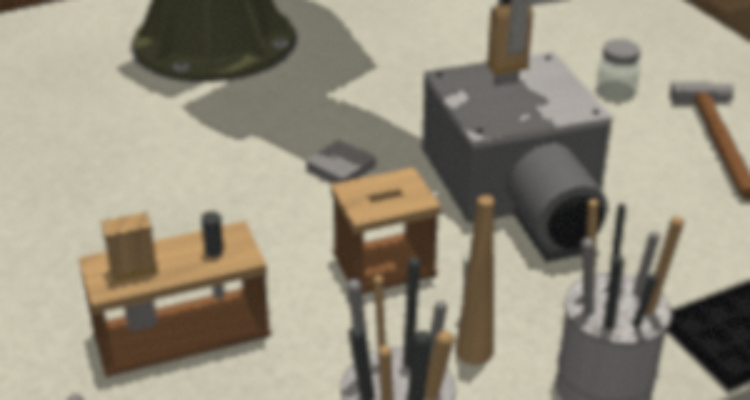

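View pics/top1.png

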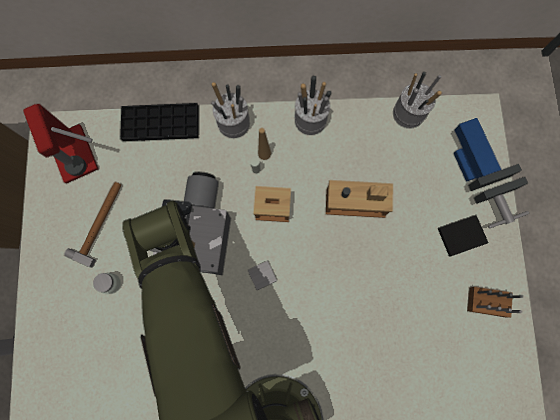

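The scene view shows the short scraper seated in the rack at (130,250), the stand empty, and the long handle held above the cover at (510,40). The top view shows every bystander where it started. Side forces are close to zero and the handle is about 2 cm above the cover, so I'm handing in.

```bash
python3 -c "
from station import workorder
print(workorder.hand_in())"
```

```text
the job is handed in; nothing more can be done
None
```

I handed the job in at about 24 s: the short scraper is fully seated in the rack's slot, and the arm still holds the long one upright in the guard slot, handle about 2 cm above the cover, side forces near zero. The stand is empty and everything else looks unmoved; the hand-in returned no verdict.

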